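# Close the hinged clamp on the kitchen water pipe

## Task

The clamp on the steel water pipe was opened for cleaning: close it again. Swing its hinged upper half over the pipe and press it down against its rubber until it is fully home, metal on metal, but never with more than about 3 kg (30 N). Then swing the bolt up so that its washer slides over the ends of the forked ears, and push it home against the end of the slot, fully upright, without forcing or ramming it; leave the stop valve as it is and everything else on the bench where it lies.

Things in the scene. Friction and masses are not known exactly. Their poses are not given: they have to be found in the camera images.
- pipe_run: Fixed steel water pipe, 42 mm across, level, axis 150 mm above the bench, on two post-mounted hinged clamps. The open clamp is at this origin; the other, 285 mm along +y, is closed and shows the finished state. Origin on the bench under the open clamp's middle; y along the pipe, x across it away from the robot, z up. Ends turn down at y = -130 and +370 mm. The lower half does not move.
- half_hinge (a joint): Angle of the hinged upper half (rad): 0 fully home (hard metal stop), grows opening, 1.57 straight up; starts at 1.7 to 1.95, leaning away from the robot. Stiff hinge (0.45 N m): stays where left. Its rubber liner meets the pipe at 0.09, then resists: pressing down on lug_root takes about 9 N to reach 0.03 and 11 N to come home, where it stops hard. Let go, it springs back to 0.004.
- bolt_hinge (a joint): Angle of the swing bolt (rad): 0.01 upright, its shank against the slot's end; grows as it swings out and down towards the robot (-x of pipe_run); 1.57 level. Stiff pivot (0.085 N m): stays where left. Starts at 1.25 to 1.8. Swinging it over the ears takes about 3 to 6 N at the nut. A nut pinched in the fingers may slip behind; the bolt can be pushed the last bit from the robot's side.
- hinged_half: Hinged upper half: aluminium half shell, 36 mm wide along the pipe, crown 31 mm above the pin, with a flat forked lug. Origin on the hinge pin; at angle 0 its axes are pipe_run's and the lug reaches from 64 to 106 mm from the pin towards -x, 8 mm thick, top 10 mm above the pin. Beyond 85 mm it is slotted, 12 mm wide and open at the rounded end (radius 2.5 mm), between two ears 12 mm wide.
- swing_bolt: Swing bolt, +z along it from its origin on the pivot pin: shank 10 mm; washer 21 mm across, 3 mm thick, underside at 35 mm; brass long nut 17 mm across (flats facing along the pipe) at 38-68 mm; end at 76 mm. Nut preset, not turned. Swung in, the washer rides over the ear ends and draws the half down a little more, hardest near angle 0.4. If the half is above about 0.02 it butts on the ear ends.
- hinge_pin (a point): Middle of the hinge pin, parallel to the pipe, on the far side of the pipe: 40 mm beyond the pipe axis, at its height (150 mm).
- bolt_pivot (a point): Middle of the bolt's pivot pin, parallel to the pipe, on the robot's side: 50 mm from the pipe axis and 22 mm below its height.
- lug_root (a point): Point on the hinged half: on the flat top of the lug, at the outer edge of its solid root, midway across its width, 83 mm from the hinge pin, 10 mm above it at angle 0: where to press it down (the shell rises steeply nearer than 71 mm).
- slot_seat (a point): Point on the hinged half: on the plane of the lug's top, in the middle of the slot, 90 mm from the hinge pin, where the washer's centre sits in the finished clamp.
- washer_face (a point): Point on the swing bolt: centre of the washer's underside, 35 mm from the pivot.
- nut_middle (a point): Point on the swing bolt: middle of the long brass nut, 53 mm from the pivot.
- valve_lever (a joint): Red flat lever of the stop valve on the pipe, 155 mm along +y from the open clamp, its top 211 mm above the bench, reaching on to 257 mm along +y; 0 = along the pipe (open), as it is and must stay.
- spanner: open-ended spanner lying on the bench beside the pipe, 190 mm long; bystander; origin at the centre of its underside
- parts_tray: small open aluminium tray of spare washers and nuts, 110 x 80 x 26 mm; bystander; origin at the centre of its underside
- spray_bottle: blue spray-cleaner bottle, 72 mm across, 200 mm tall; bystander; origin at the centre of its underside
- cup: white mug, 84 mm across, 65 mm tall; bystander; origin at the centre of its underside
- pepper_mill: turned wooden pepper mill, 56 mm across, 158 mm tall; bystander; origin at the centre of its underside
- butter_dish: steel dish with a black lid, 120 x 180 x 80 mm; bystander; origin at the centre of its underside
- sauce_tub: reddish square tub, 110 x 110 x 75 mm; bystander; origin at the centre of its underside

How it is judged:
By the outcome, as a careful person would: the job done as asked, in the order asked, and still so for the second after the job is handed in, with the robot touching nothing.
It also fails if it takes over 64 s, if anything falls off the work surface, if the arm or the gripper's body presses on something with over 40 N, if the wrist force passes 120 N, or if a joint passes its speed limit or range.

## Robot

A 6-joint arm with a two-finger parallel gripper is mounted at the origin on the work surface. World frame = base frame: x ahead of the robot, y to its left, z up, the work surface at z = 0. Lengths are in m, angles in rad, forces in N, time in s.
With the tool pointing down it reaches from about 0.35 to 0.775 m from the base axis. Payload 7.3 kg.
Tool frame: the origin (TCP) lies midway between the tips of the shut fingers; the grasp point (between the pads) lies 19 mm behind it; z points along the fingers, x is the direction in which the jaws open and shut, and the axes are right-handed (so a half turn about z gives the same grasp; the last joint's range is limited). The gripper opens to 92 mm and grips with 3 to 60 N. Pads are 19 mm wide; open, the fingers measure 130 mm over their backs; the gripper's body (75 mm by 190 mm) begins 47 mm behind the grasp point.
Start: joints at [1.06, 0.342, 1.524, -0, 1.275, -0.146], TCP at [0.187, 0.49, 0.227] pointing down, gripper open.
Joint ranges: [-2.53, 2.53], [-0.77, 2.02], [0.04, 2.7], [-1, 4.14], [0.28, 2.66], [-3.11, 3.11]. Speed limits (rad/s): [2.57, 2.57, 3.14, 3.14, 3.14, 3.14].

## Interface

Orientations are given as a rotation vector (axis times angle).
In Python, from bench import status, vision, ticket gives the robot as it stands.
- The arm moves only by the tool step_arm, never from a script. Its argument "plan" is a list of rows, each a list of 7 numbers: the turn, a rotation vector about the tool's x, y, z in rad, then the shift along the tool's x, y, z in m, then the finger opening in m, from 0 to 0.0918. A call has 1 to 5 rows; each row is the pose to reach, as a shift and turn from the pose commanded when the call began, along the tool's axes at that moment; what a row does not reach only later rows make up. A row lasts 1/10 s, in which the tool goes at most 50 mm and 8.59 degrees, less where a joint would pass 70% of its speed; a pose out of reach is approached as far as the arm can. A call with a gripper value outside its range is refused whole. The fingers move at their own pace and stop on an object; the grip force is fixed at half the most. Time passes only in rows, so rows that repeat a pose let the fingers close. It gives the time, the measured TCP pose, the force and the opening at its end, in the units of the state.
- status.observe(): the state, without advancing time (a new reading comes with each control period).
- vision.read_camera(name): name is "scene" or "top" or "wrist"; returns a dict with "pixels" (400x640x3 uint8, red, green, blue), "range_z" (400x640 float32, m along the optical axis (not along the pixel's ray), 0 where there is no reading), "vertical_fov" (degrees; the focal length in pixels is half the picture's height over the tangent of half this angle, whatever the lens; pixels are square), "cx", "cy" (the principal point, pixels), "dist" ([k1, k2, p1, p2, k3] as OpenCV has them; the pictures are not rectified), "world_from_camera" (4x4, takes a point from camera to world coordinates). Camera axes: x right, y down, z forward; pixel columns grow to the right and rows downward; lengths in m; the calibration is good to about 2 mm. A picture is of the moment at which its call begins.
- ticket.hand_in(): hands the job in, once; it reports no verdict.
The state is a dict: "t": time; "qpos": joint angles; "dq": joint speeds; "effort": joint torques, N m; "position": TCP position; "tcp_rot": TCP orientation; "wrist_force": force on the tool from outside, world axes, zero at the start; "ft_torque": the same for the moment, N m; "gripper_width": opening from 0.0 (shut) to 1.0 (fully open).
Only numpy, scipy, OpenCV 4.12 (cv2) and the standard library are available. Lean on these libraries where they do the work, as an engineer would, in place of code of your own. Each camera call takes 0.05 s, during which the arm holds its last target. There are 200 camera calls.

## Working session

There is one attempt and no reset: what is moved stays moved. The work goes in short steps, Python scripts to look and compute and a tool call to move; the robot and the scene stay as the last step left them, time stands still between calls to the robot, and variables do not carry over. Pictures are saved under pics/ and viewed, about 8 in all and at most 12, crops included, and the job is handed in when it is done.

Besides the shell and the picture viewer there is one more tool, called after "Request:" as a command line: name --pt "numbers of a row" for each row, then --argument value for the rest. step_arm: Moves the arm, as the interface text tells. Its arguments: {"type":"object","properties":{"plan":{"type":"array"}},"required":["plan"]}

```bash
ls; mkdir -p pics; cat > h.py <<'E'
import numpy as np, cv2
from bench import status, vision, ticket
from scipy.spatial.transform import Rotation as R
def cam(n):
    d=vision.read_camera(n); h,w=d['pixels'].shape[:2]
    f=h/2/np.tan(np.radians(d['vertical_fov'])/2)
    d['K']=np.array([[f,0,d['cx']],[0,f,d['cy']],[0,0,1.]]); return d
def rays(d,uv):
    p=cv2.undistortPoints(np.array(uv,float).reshape(-1,1,2),d['K'],np.array(d['dist'],float)).reshape(-1,2)
    return np.c_[p,np.ones(len(p))]
def world(d,uv,z=None):
    r=rays(d,uv); T=np.array(d['world_from_camera'])
    if z is None:
        uvi=np.array(uv).astype(int).reshape(-1,2); r=r*d['range_z'][uvi[:,1],uvi[:,0]][:,None]
        return r@T[:3,:3].T+T[:3,3]
    g=r@T[:3,:3].T; return T[:3,3]+g*((z-T[2,3])/g[:,2])[:,None]
def cloud(d):
    v,u=np.mgrid[0:400,0:640]; uv=np.c_[u.ravel(),v.ravel()]
    return world(d,uv).reshape(400,640,3)
def save(d,n,crop=None,s=1):
    im=d['pixels'][:,:,::-1]
    if crop: im=im[crop[1]:crop[3],crop[0]:crop[2]]
    cv2.imwrite('pics/'+n+'.png',cv2.resize(im,None,fx=s,fy=s,interpolation=cv2.INTER_CUBIC))
E
python3 - <<'E'
from h import *
ims=[]
for n in ['scene','top']:
    d=cam(n); T=np.array(d['world_from_camera']); print(n,T.round(3).tolist(),d['K'][0,0])
    ims.append(d['pixels'][:,:,::-1]); np.savez(n,**{k:np.array(v) for k,v in d.items()})
cv2.imwrite('pics/a.png',cv2.resize(ims[0],(800,500)))
cv2.imwrite('pics/b.png',cv2.resize(ims[1],(800,500)))
s=status.observe();print(s)
E
```

```text
pics
scene [[0.143, 0.578, -0.803, 1.778], [0.99, -0.069, 0.126, -0.261], [0.017, -0.813, -0.582, 1.048], [0.0, 0.0, 0.0, 1.0]] 437.14861777844794
top [[-0.017, -0.999, 0.049, 0.448], [-1.0, 0.018, 0.018, -0.066], [-0.019, -0.049, -0.999, 1.661], [0.0, 0.0, 0.0, 1.0]] 513.2005688227663
{'t': 0.1, 'qpos': array([ 1.05999231e+00,  3.42646940e-01,  1.52488638e+00,  7.06645738e-06,
        1.27541852e+00, -1.46017642e-01]), 'dq': array([-0.00090986, -0.00114418, -0.00321047, -0.00012142, -0.00020345,
        0.00172642]), 'effort': array([ 4.17209094e-04, -4.32007992e+01, -2.44694692e+01,  7.17359595e-02,
        5.26283006e-02, -6.23752817e-05]), 'position': array([0.18710524, 0.49014957, 0.22612989]), 'tcp_rot': array([ 2.58703853e+00,  1.78132045e+00, -1.92024039e-03]), 'wrist_force': array([ 0.48552555, -0.1610642 , -0.55907319]), 'ft_torque': array([-0.01575189, -0.002883  , -0.00164898]), 'gripper_width': 1.0038416783410977}
```

View pics/a.png

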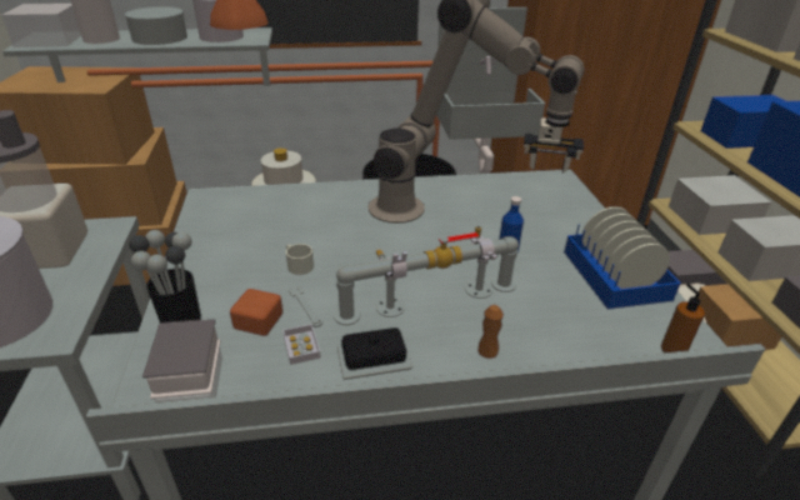

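View pics/b.png

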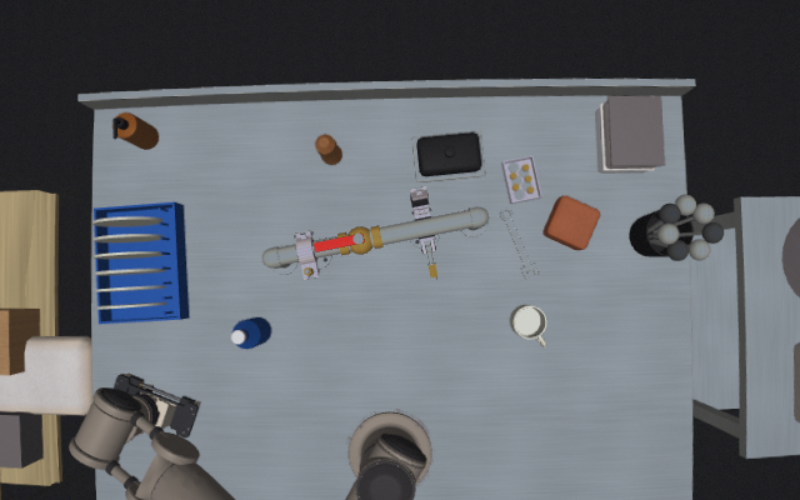

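The scene view shows the pipe with its open clamp. In the top view (800 px wide) the open clamp is at about (425,225), its half stands at (420,198), the bolt with brass nut lies at (432,262) towards the robot, and the pipe ends are at (272,258) and (480,216).

```bash
python3 - <<'E'
from h import *
d={k:v for k,v in np.load('top.npz').items()}
P=cloud(d); X=P[150:240,200:400].reshape(-1,3)
C=d['pixels'][150:240,200:400].reshape(-1,3).astype(float)
m=(abs(X[:,2]-.169)<.006); q=X[m]
c=np.median(q,0)
for _ in range(6):
    w,v=np.linalg.eigh(np.cov((q[:,:2]-c[:2]).T)); a=v[:,1]; a=a*np.sign(a[1]); n=np.array([a[1],-a[0]])
    q=q[abs((q[:,:2]-c[:2])@n)<.02]; c=q.mean(0)
yaw=np.arctan2(-a[0],a[1]); s=(q[:,:2]-c[:2])@a
print('c',c,'a',a,'n',n,'yaw',yaw,'zmax',np.percentile(q[:,2],95),'s range',np.percentile(s,[0,1,99,100]),len(q))
# ends via all points z>.1 near axis
r=X[(X[:,2]>.1)&(X[:,2]<.18)&(abs((X[:,:2]-c[:2])@n)<.03)]; s=(r[:,:2]-c[:2])@a; print(np.percentile(s,[0,1,99,100]))
# brass
hsv=cv2.cvtColor(d['pixels'],cv2.COLOR_RGB2HSV)
mk=cv2.inRange(hsv,(12,110,90),(30,255,255)); N,l,st,ce=cv2.connectedComponentsWithStats(mk)
for i in range(1,N):
    if st[i,4]>10: 
        p=P[l==i]; p=p[p[:,2]>0.02]
        if len(p): print(st[i],ce[i],np.median(p,0), 'rel',(np.median(p,0)[:2]-c[:2])@n,(np.median(p,0)[:2]-c[:2])@a, p[:,2].min(),p[:,2].max())
# open half & bolt points: off-axis high points
o=X[(X[:,2]>.08)&(X[:,2]<.3)]; u=(o[:,:2]-c[:2])@n; s=(o[:,:2]-c[:2])@a
for lo,hi in [(-.15,-.03),(.026,.12)]:
    k=(u>lo)&(u<hi)
    for x in sorted(zip(s[k].round(3),u[k].round(3),o[k,2].round(3)))[::6]: print(*x,end=' | ')
    print()
E
```

```text
c [ 0.55451615 -0.00758595  0.16949042] a [-0.18952111  0.98187665] n [0.98187665 0.18952111] yaw 0.1906743979244026 zmax 0.1743584200633601 s range [-0.24263215 -0.23590314  0.28809292  0.29581387] 1374
[-0.24456204 -0.23520594  0.28802707  0.29825567]
[ 94  91  15  20 182] [101.72527473 100.7032967 ] [0.83284257 0.62678301 0.15013876] rel 0.3935085287797437 0.5701233366272142 0.13899793234699032 1.6610290573522648
[253 108  15  16 183] [259.84153005 115.2295082 ] [0.77552471 0.1356227  0.14779279] rel 0.2441442098521736 0.09872744681238488 0.10951408608357815 0.16415351809279288
[418 132   5   4  16] [420.  133.5] [ 0.73891228 -0.36797784  0.02043366] rel 0.1127523839688602 -0.38880733532991996 0.020433655277282137 0.020433655277282137
[420 141   5   4  16] [422.  142.5] [ 0.70579541 -0.37129838  0.02304552] rel 0.07960639489927902 -0.385791349471359 0.02293334808423486 0.02315768501783455
[410 147   5   5  17] [412.23529412 149.29411765] [ 0.68382405 -0.34017922  0.02089236] rel 0.06393096649196889 -0.3510721334408413 0.020892359563508434 0.020892359563508434
[297 181   9  18 110]
[... 2926 characters left out ...]
.083 0.031 0.153 | -0.083 0.075 0.249 | -0.082 0.059 0.17 | -0.081 0.054 0.169 | -0.08 0.031 0.156 | -0.08 0.075 0.25 | -0.079 0.058 0.164 | -0.078 0.054 0.171 | -0.077 0.035 0.154 | -0.077 0.063 0.22 | -0.076 0.055 0.164 | -0.075 0.037 0.138 | -0.075 0.068 0.225 | -0.073 0.058 0.169 | 0.047 0.027 0.163 | 0.055 0.032 0.163 | 0.064 0.027 0.172 | 0.074 0.03 0.16 | 0.171 0.042 0.161 | 0.175 0.031 0.149 | 0.176 0.037 0.155 | 0.179 0.031 0.164 | 0.181 0.028 0.173 | 0.184 0.036 0.147 | 0.187 0.026 0.177 | 0.189 0.043 0.161 | 0.192 0.04 0.166 | 0.195 0.044 0.157 | 0.197 0.041 0.17 | 0.201 0.042 0.161 | 0.203 0.037 0.155 | 0.206 0.027 0.17 | 0.208 0.041 0.158 | 0.21 0.044 0.159 | 0.259 0.027 0.163 |
```

Request:
step_arm --pt "0 0 -0.14 0 0 -0.05 0.0" --pt "0 0 -0.28 0 0.02 -0.1 0.0" --pt "0 0 -0.42 -0.03 0.05 -0.134 0.0" --pt "0 0 -0.56 -0.06 0.09 -0.134 0.0" --pt "0 0 -0.56 -0.09 0.13 -0.134 0.0"

```text
t: 0.6
position: [0.2722, 0.367, 0.3616]
tcp_rot: [1.987, 2.433, 0.004]
wrist_force: [0.7, 0.2, 0.2]
gripper_width: 0.616
```

```bash
cat >> h.py <<'E'
YAW=0.1907; O=np.array([0.572,-0.099,0.])
RP=R.from_euler('z',YAW)           # pipe frame
RD=RP*R.from_matrix(np.array([[0,1,0],[1,0,0],[0,0,-1]]).T.astype(float))  # tool x=pipe y, tool y=pipe x, z down
def pf(p): return RP.inv().apply(np.asarray(p)-O)
def go(u,v,z,pitch=0.,O=O,s=None):
    "shift and turn in tool axes to pipe-frame pose; pitch>0 tilts fingers to +u"
    s=s or status.observe(); c=R.from_rotvec(s['tcp_rot'])
    p=O+RP.apply([u,v,z]); tgt=RD*R.from_euler('x',-pitch) 
    print('pf now',pf(s['position']).round(4),'turn',(c.inv()*tgt).as_rotvec().round(4),'shift',c.inv().apply(p-s['position']).round(4),'F',s['wrist_force'].round(1),'t',s['t'],'w',s['gripper_width'])
E
python3 -c "
from h import *
print(RD.as_matrix().round(2)); go(0.03,0,.36); print(status.observe()['qpos'])"
```

```text
[[-0.19  0.98  0.  ]
 [ 0.98  0.19  0.  ]
 [ 0.    0.   -1.  ]]
pf now [-0.206   0.5144  0.3616] turn [ 0.002  -0.0013  0.0102] shift [-0.5168  0.2308  0.0014] F [0.7 0.2 0.2] t 0.6 w 0.6161017580692568
[ 7.64614500e-01  1.38554930e-01  1.42713141e+00 -1.23847444e-05
  1.57348347e+00 -1.00704410e+00]
```

Request:
step_arm --pt "0 0 0.01 -0.047 0.016 0 0" --pt "0 0 0.01 -0.094 0.032 0 0" --pt "0 0 0.01 -0.141 0.048 0 0" --pt "0 0 0.01 -0.188 0.064 0 0" --pt "0 0 0.01 -0.235 0.08 0 0"

```text
t: 1.1
position: [0.3962, 0.1509, 0.3605]
tcp_rot: [-2.006, -2.417, -0.0]
wrist_force: [0.4, 1.4, 0.1]
gripper_width: 0.18
```

Request:
step_arm --pt "0 0 0 -0.047 0.016 0 0" --pt "0 0 0 -0.094 0.032 0 0" --pt "0 0 0 -0.141 0.048 0 0" --pt "0 0 0 -0.188 0.064 0 0" --pt "0 0 0 -0.235 0.08 0 0"

```text
t: 1.6
position: [0.5182, -0.0654, 0.3603]
tcp_rot: [-2.007, -2.417, -0.0]
wrist_force: [1.0, -0.1, 0.1]
gripper_width: 0.007
```

Request:
step_arm --pt "0 0 0 -0.046 0.015 0 0" --pt "0 0 0 -0.046 0.015 0 0"

```text
t: 1.8
position: [0.5423, -0.1109, 0.3581]
tcp_rot: [-2.012, -2.41, 0.003]
wrist_force: [-0.6, 0.6, -1.0]
gripper_width: 0.005
```

```bash
python3 -c "
from h import *
go(0.1,0,.36); d=cam('wrist'); save(d,'w1',None,1.25); np.savez('w1',**{k:np.array(v) for k,v in d.items()}); print(np.array(d['world_from_camera']).round(3))"
```

```text
pf now [-0.0314 -0.0061  0.3581] turn [-0.003  -0.0001 -0.0108] shift [ 0.0075  0.1313 -0.0023] F [-0.6  0.6 -1. ] t 1.8 w 0.00455836237763009
[[-0.178  0.954  0.243  0.476]
 [ 0.984  0.172  0.045 -0.123]
 [ 0.001  0.247 -0.969  0.516]
 [ 0.     0.     0.     1.   ]]
```

View pics/w1.png

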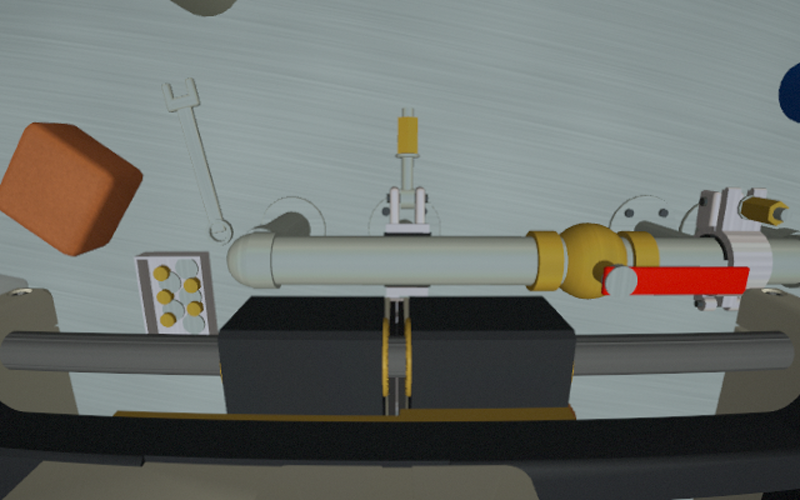

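The wrist view shows the bolt lying level at (407,135) in front of the clamp (post at 407,200), the pipe edges at rows 236 and 290, and the standing half hidden below the shut fingers at (397,360).

```bash
python3 - <<'E'
from h import *
d={k:v for k,v in np.load('w1.npz').items()}; P=cloud(d)
hsv=cv2.cvtColor(d['pixels'],cv2.COLOR_RGB2HSV)
mk=cv2.inRange(hsv,(12,110,90),(30,255,255)); mk[:,:290]=0; mk[:,360:]=0; mk[140:]=0
ys,xs=np.nonzero(mk); print(xs.min(),xs.max(),ys.min(),ys.max())
p=P[ys,xs]; q=np.array([pf(x) for x in p]); print('nut med',np.median(q,0),np.percentile(q,[5,95],0).round(4).tolist())
T=d['world_from_camera']; print('cam',pf(T[:3,3]))
# pipe edge lines at several columns : crown points
for c in (240,280,400):
    col=np.array([pf(x) for x in P[180:236,c]]); k=col[:,2]>.14; col=col[k]
    print(c,'u',col[:,0].min().round(4),col[:,0].max().round(4),'ztop',col[:,2].max().round(4),'u at top',np.median(col[col[:,2]>col[:,2].max()-.002,0]).round(4))
# lower half pads v range
row=np.array([pf(x) for x in P[184,290:360]]); k=(row[:,2]>.1); print('clamp lower v',row[k,1].min(),row[k,1].max(),np.median(row[k],0))
row=np.array([pf(x) for x in P[232,290:360]]); k=(row[:,2]>.1)&(row[:,2]<.2); print(row[k][:,1].min(),row[k][:,1].max())
for y in range(84,150,6): print(y,pf(P[y,326]).round(4))
# line edges of the end elbow and closed clamp
row=np.array([pf(x) for x in P[208,:]]); k=(row[:,2]>.13)&(row[:,2]<.2); print('pipe end v',row[k,1].min())
E
```

```text
318 333 94 122
nut med [-0.10592897  0.00466562  0.13081879] [[-0.1192, -0.0026, 0.1278], [-0.0926, 0.0121, 0.1336]]
cam [-0.09843661 -0.00512334  0.5163896 ]
240 u -0.0984 0.0149 ztop 0.5164 u at top -0.0984
280 u -0.0237 0.0151 ztop 0.172 u at top -0.0038
400 u -0.022 0.0162 ztop 0.1718 u at top -0.0016
clamp lower v -0.013918928578791623 0.02144458127655311 [-0.02867038  0.00380341  0.15097089]
-0.013793095384316568 0.020772184551774507
84 [-0.1409  0.0083  0.0008]
90 [-0.1245  0.005   0.1267]
96 [-0.1181  0.0048  0.1315]
102 [-0.112   0.0048  0.1316]
108 [-0.1059  0.0047  0.1319]
114 [-0.0998  0.0046  0.1336]
120 [-0.0936  0.0046  0.1332]
126 [-0.0874  0.0047  0.1299]
132 [-0.0811  0.0046  0.1308]
138 [-0.0749  0.0045  0.1328]
144 [-0.0686  0.0045  0.1329]
pipe end v -0.1477847355727796
```

```bash
sed -i 's/^O=.*//; s/^YAW=0.1907; O=.*/YAW=0.1907; O=np.array([0.572-.0015*.982-.004*.1895,-0.099-.0015*.1895+.004*.982,0.])/' h.py; python3 -c "
from h import *
print(O);go(0.118,0,.36)
for t in [1.9,1.7,1.57,1.4,1.2,1.,.8,.6,.4,.2,.12,.06]:
    r=.088 if t>.5 else .083
    print(t,'tcp u,z',round(.04-r*np.cos(t)+.01*np.sin(t)+.0095*min(1,t/.3 if t<.3 else 1),4),round(.15+r*np.sin(t)+.01*np.cos(t),4))"
```

```text
[ 0.569769   -0.09535625  0.        ]
pf now [-0.0303 -0.0074  0.3586] turn [-0.0028 -0.0015 -0.0093] shift [ 0.0088  0.1482 -0.0018] F [0.5 0.  0.5] t 1.85 w 0.004406904145486495
1.9 tcp u,z 0.0874 0.23
1.7 tcp u,z 0.0708 0.236
1.57 tcp u,z 0.0594 0.238
1.4 tcp u,z 0.0444 0.2384
1.2 tcp u,z 0.0269 0.2356
1.0 tcp u,z 0.0104 0.2295
0.8 tcp u,z -0.0046 0.2201
0.6 tcp u,z -0.0175 0.2079
0.4 tcp u,z -0.0231 0.1915
0.2 tcp u,z -0.033 0.1763
0.12 tcp u,z -0.0374 0.1699
0.06 tcp u,z -0.0404 0.165
```

Request:
step_arm --pt "0 0 -0.01 0.01 0.048 0 0" --pt "0 0 -0.01 0.01 0.096 0 0" --pt "0 0 -0.01 0.01 0.148 0 0" --pt "0 0 -0.01 0.01 0.148 0.05 0" --pt "0 0 -0.01 0.01 0.148 0.1 0"

```text
t: 2.35
position: [0.6881, -0.0671, 0.2599]
tcp_rot: [1.988, 2.426, 0.005]
wrist_force: [-0.1, -0.6, -1.6]
gripper_width: 0.007
```

Request:
step_arm --pt "0 0 0 0 0 0.02 0" --pt "0 0 0 0 0 0.03 0" --pt "0 0 0 0 0 0.03 0"

```text
t: 2.65
position: [0.684, -0.0677, 0.2301]
tcp_rot: [-1.992, -2.427, 0.001]
wrist_force: [-0.9, 1.0, 0.1]
gripper_width: 0.001
```

```bash
python3 -c "
from h import *
go(0.09,0,.23)"
```

```text
pf now [0.1174 0.0055 0.2301] turn [-0.0015 -0.0009  0.0055] shift [-0.0053 -0.0274  0.0001] F [-0.9  1.   0.1] t 2.65 w 0.0013496232724604456
```

Now swing it, gently.

Request:
step_arm --pt "0 0 0.005 -0.005 -0.015 0 0" --pt "0 0 0.005 -0.005 -0.03 0 0" --pt "0 0 0.005 -0.005 -0.038 -0.003 0" --pt "0 0 0.005 -0.005 -0.046 -0.006 0" --pt "0 0 0.005 -0.005 -0.052 -0.007 0"

```text
t: 3.15
position: [0.6352, -0.0836, 0.2398]
tcp_rot: [1.998, 2.42, 0.004]
wrist_force: [5.2, 2.0, 3.1]
gripper_width: 0.005
```

```bash
python3 -c "
from h import *
go(0.0444,0,.2384)
d=cam('scene'); print(status.observe()['t']); save(d,'s2',(230,160,450,270),3.5)"
```

```text
pf now [ 0.0665 -0.0008  0.2398] turn [ 0.0042  0.0011 -0.0002] shift [ 0.0008 -0.0221  0.0013] F [5.2 2.  3.1] t 3.15 w 0.004732355400265449
3.2
```

View pics/s2.png

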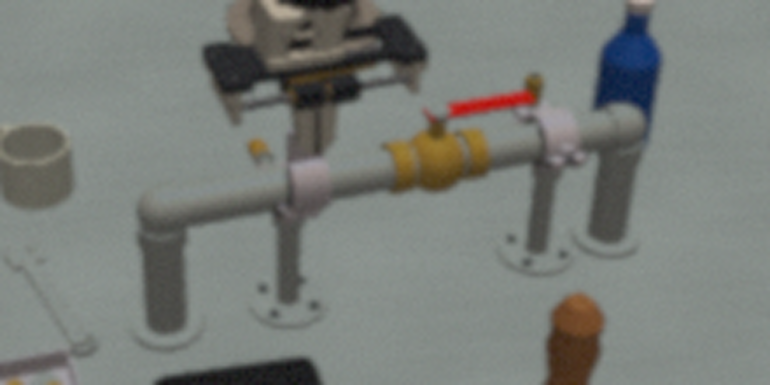

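The clamp half (white, at (310,185) in the crop) stands up behind the pipe with the shut fingers behind it. Wrist force along the push is about 5.5 N, matching the stiff hinge. I'll carry on along the arc.

Request:
step_arm --pt "0 0 0 0.001 -0.011 0.001 0" --pt "0 0 0 0.001 -0.022 0.0015 0" --pt "0 0 0 0.001 -0.031 0.003 0" --pt "0 0 0 0.001 -0.04 0.005 0" --pt "0 0 0 0.001 -0.048 0.008 0"

```text
t: 3.7
position: [0.5879, -0.092, 0.2315]
tcp_rot: [1.998, 2.42, 0.003]
wrist_force: [3.8, -0.2, 5.4]
gripper_width: 0.003
```

Request:
step_arm --pt "0 0 0 0 -0.008 0.003 0" --pt "0 0 0 0 -0.015 0.007 0" --pt "0 0 0 0 -0.023 0.012 0" --pt "0 0 0 0 -0.03 0.018 0" --pt "0 0 0 0 -0.036 0.024 0"

```text
t: 4.2
position: [0.5513, -0.0989, 0.2054]
tcp_rot: [2.0, 2.422, -0.0]
wrist_force: [2.4, 0.5, 3.6]
gripper_width: 0.004
```

```bash
python3 -c "
from h import *
go(-.0231,0,.1915)"
```

```text
pf now [-0.0188  0.      0.2054] turn [ 0.0001  0.0003 -0.0005] shift [-0.     -0.0043  0.0139] F [2.4 0.5 3.6] t 4.2 w 0.004216232783596356
```

Request:
step_arm --pt "0 0 0 0 -0.004 0.007 0" --pt "0 0 0 0 -0.01 0.014 0" --pt "0 0 0 0 -0.017 0.021 0" --pt "0 0 0 0 -0.022 0.027 0" --pt "0 0 0 0 -0.024 0.031 0"

```text
t: 4.7
position: [0.5277, -0.1033, 0.1739]
tcp_rot: [-2.0, -2.422, 0.0]
wrist_force: [2.6, 0.2, 3.6]
gripper_width: 0.004
```

Request:
step_arm --pt "0 0 0 0 -0.001 0.002 0" --pt "0 0 0 0 -0.001 0.004 0" --pt "0 0 0 0 -0.001 0.004 0"

```text
t: 5.0
position: [0.5267, -0.1034, 0.1703]
tcp_rot: [-1.999, -2.421, 0.001]
wrist_force: [0.8, -1.0, 2.4]
gripper_width: 0.002
```

```bash
python3 -c "
from h import *
go(-.044,0,.160)"
```

```text
pf now [-0.0438  0.0002  0.1703] turn [-0.0016 -0.0005 -0.0004] shift [-0.0002 -0.0002  0.0103] F [ 0.8 -1.   2.4] t 5.0 w 0.002357891370350334
```

Request:
step_arm --pt "0 0 0 0 0 0.001 0" --pt "0 0 0 0 0 0.002 0" --pt "0 0 0 0 0 0.003 0" --pt "0 0 0 0 0 0.004 0" --pt "0 0 0 0 0 0.005 0"

```text
t: 5.5
position: [0.5266, -0.1034, 0.1656]
tcp_rot: [-1.999, -2.421, 0.002]
wrist_force: [-5.7, -1.3, 7.3]
gripper_width: 0.008
```

Request:
step_arm --pt "0 0 0 0 0 0.001 0" --pt "0 0 0 0 0 0.002 0" --pt "0 0 0 0 0 0.002 0"

```text
t: 5.8
position: [0.5264, -0.1035, 0.1638]
tcp_rot: [-1.999, -2.421, 0.002]
wrist_force: [-4.5, -1.0, 6.8]
gripper_width: 0.004
```

Request:
step_arm --pt "0 0 0 0 0 0.001 0" --pt "0 0 0 0 0 0.002 0" --pt "0 0 0 0 0 0.002 0"

```text
t: 6.1
position: [0.5262, -0.1035, 0.162]
tcp_rot: [-1.999, -2.421, 0.002]
wrist_force: [-7.2, -1.4, 9.9]
gripper_width: 0.006
```

A sideways force of -7 N means the tip is against the shell's rise. I'll back off towards the robot a little, then press on.

Request:
step_arm --pt "0 0 0 0 0 -0.001 0" --pt "0 0 0 0 -0.003 -0.001 0" --pt "0 0 0 0 -0.005 -0.001 0" --pt "0 0 0 0 -0.005 0 0" --pt "0 0 0 0 -0.005 0 0"

```text
t: 6.6
position: [0.5223, -0.1042, 0.162]
tcp_rot: [2.0, 2.422, 0.0]
wrist_force: [-2.5, 0.8, 4.1]
gripper_width: 0.009
```

Request:
step_arm --pt "0 0 0 0 0 0.0005 0" --pt "0 0 0 0 0 0.001 0" --pt "0 0 0 0 0 0.001 0"

```text
t: 6.9
position: [0.5222, -0.1043, 0.1616]
tcp_rot: [2.0, 2.422, 0.0]
wrist_force: [-4.3, 1.3, 9.8]
gripper_width: 0.004
```

Request:
step_arm --pt "0 0 0 0 0 0.0005 0" --pt "0 0 0 0 0 0.0005 0" --pt "0 0 0 0 0 0.0005 0"

```text
t: 7.2
position: [0.5222, -0.1043, 0.1613]
tcp_rot: [2.0, 2.422, 0.0]
wrist_force: [-4.5, 1.1, 10.8]
gripper_width: 0.007
```

Request:
step_arm --pt "0 0 0 0 0 0.0005 0" --pt "0 0 0 0 0 0.0005 0" --pt "0 0 0 0 0 0.0005 0"

```text
t: 7.5
position: [0.5222, -0.1043, 0.1608]
tcp_rot: [2.0, 2.422, 0.0]
wrist_force: [-4.8, 0.8, 11.8]
gripper_width: 0.006
```

Request:
step_arm --pt "0 0 0 0 0 0.0005 0" --pt "0 0 0 0 0 0.0005 0" --pt "0 0 0 0 0 0.0005 0"

```text
t: 7.8
position: [0.5221, -0.1043, 0.1603]
tcp_rot: [2.0, 2.422, 0.0]
wrist_force: [-4.6, 0.2, 12.2]
gripper_width: 0.007
```

Request:
step_arm --pt "0 0 0 0 0 0.0005 0" --pt "0 0 0 0 0 0.0005 0" --pt "0 0 0 0 0 0.0005 0"

```text
t: 8.1
position: [0.5221, -0.1043, 0.16]
tcp_rot: [2.0, 2.422, 0.0]
wrist_force: [-7.0, 1.0, 13.5]
gripper_width: 0.003
```

Request:
step_arm --pt "0 0 0 0 0 0.0005 0" --pt "0 0 0 0 0 0.0005 0" --pt "0 0 0 0 0 0.0005 0"

```text
t: 8.4
position: [0.5221, -0.1043, 0.16]
tcp_rot: [2.0, 2.422, 0.0]
wrist_force: [-6.0, 0.8, 16.0]
gripper_width: 0.007
```

Request:
step_arm --pt "0 0 0 0 0 0.0005 0" --pt "0 0 0 0 0 0.0005 0" --pt "0 0 0 0 0 0.0005 0"

```text
t: 8.7
position: [0.5222, -0.1043, 0.1599]
tcp_rot: [1.999, 2.422, 0.0]
wrist_force: [-8.6, 1.2, 19.9]
gripper_width: 0.006
```

Request:
step_arm --pt "0 0 0 0 0 -0.02 0" --pt "0 0 0 0 0 -0.06 0.0" --pt "0 0 0 0 -0.03 -0.08 0.05" --pt "0 0 0 0 -0.06 -0.08 0.05" --pt "0 0 0 0 -0.06 -0.08 0.05"

```text
t: 9.2
position: [0.4611, -0.1158, 0.2381]
tcp_rot: [-2.002, -2.421, 0.001]
wrist_force: [-0.2, 0.4, -1.5]
gripper_width: 0.219
```

```bash
python3 -c "
from h import *
go(-.103,0,.110); d=cam('wrist'); save(d,'w2',(150,40,550,340),2)
P=cloud(d); hsv=cv2.cvtColor(d['pixels'],cv2.COLOR_RGB2HSV)
mk=cv2.inRange(hsv,(12,110,90),(30,255,255)); N,l,st,ce=cv2.connectedComponentsWithStats(mk)
for i in range(1,N):
    if st[i,4]>60:
        q=np.array([pf(x) for x in P[l==i]]); print(st[i],np.median(q,0).round(4),np.percentile(q,[5,95],0).round(4).tolist())
"
```

```text
pf now [-0.1105  0.0005  0.2381] turn [-0.0005 -0.     -0.0015] shift [-0.0005  0.0076  0.1281] F [-0.2  0.4 -1.5] t 9.2 w 0.21887416593139386
[305 192  23  40 818] [-0.1052  0.0002  0.1308] [[-0.1187, -0.0069, 0.1281], [-0.0913, 0.0073, 0.1337]]
[  0 211  26  21 220] [-0.0773 -0.3133  0.0712] [[-0.0869, -0.3208, 0.0656], [-0.0706, -0.3018, 0.0755]]
[262 257   8  60 315] [-0.1408 -0.0108  0.3239] [[-0.1453, -0.0113, 0.3197], [-0.1337, -0.0104, 0.3258]]
[366 257   7  60 272] [-0.1411  0.0127  0.3242] [[-0.1451, 0.0122, 0.3198], [-0.134, 0.0131, 0.3257]]
[ 75 298  13  14 129] [ 0.0479 -0.2945  0.0127] [[0.0404, -0.3014, 0.0114], [0.0548, -0.2881, 0.0141]]
[497 308  48  26 967] [-0.0266  0.1531  0.1644] [[-0.0313, 0.1401, 0.1542], [-0.0217, 0.1717, 0.172]]
[104 310  14  13 134] [ 0.0626 -0.2586  0.013 ] [[0.0554, -0.2657, 0.0114], [0.0698, -0.2519, 0.0139]]
[547 314  27  19 368] [-0.0223  0.1929  0.1606] [[-0.0245, 0.1848, 0.1529], [-0.0186, 0.2019, 0.1665]]
[ 79 320  14  13 128] [ 0.078  -0.2944  0.0128] [[0.0702, -0.3023, 0.0115], [0.0852, -0.2877, 0.0142]]
```

View pics/w2.png

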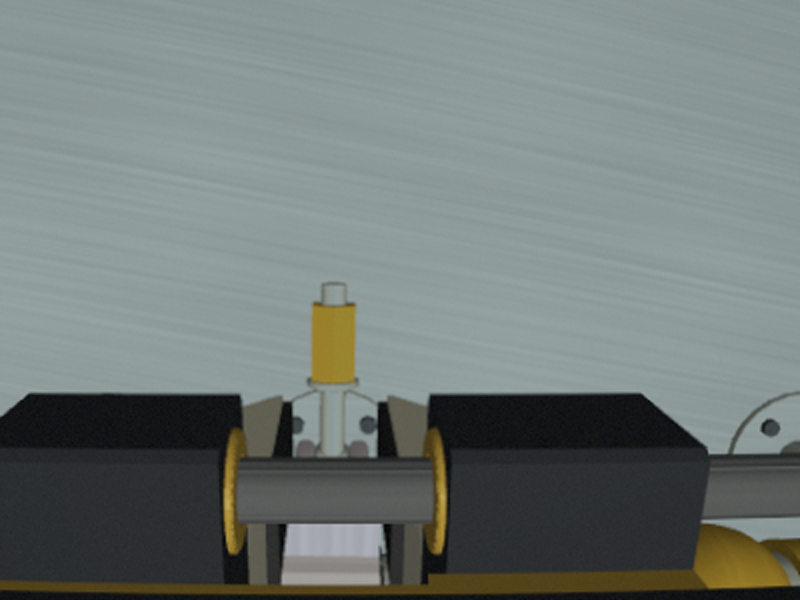

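The closed half (white, bottom) now lies over the pipe. The brass nut at (333,343) lies level in line with the fingers (v = 0.000), free to be pinched from above.

Request:
step_arm --pt "0 0 0 0 0.0055 0.03 0.05" --pt "0 0 0 0 0.0055 0.06 0.05" --pt "0 0 0 0 0.0055 0.08 0.05" --pt "0 0 0 0 0.0055 0.11 0.05" --pt "0 0 0 0 0.0055 0.128 0.05"

```text
t: 9.75
position: [0.4688, -0.1141, 0.1071]
tcp_rot: [-1.999, -2.42, 0.001]
wrist_force: [0.6, 1.1, 0.3]
gripper_width: 0.545
```

Request:
step_arm --pt "0 0 0 0 0 0 0.0" --pt "0 0 0 0 0 0 0.0" --pt "0 0 0 0 0 0 0.0" --pt "0 0 0 0 0 0 0.0" --pt "0 0 0 0 0 0 0.0"

```text
t: 10.25
position: [0.4695, -0.1149, 0.1105]
tcp_rot: [1.999, 2.421, 0.001]
wrist_force: [0.1, -0.9, 1.8]
gripper_width: 0.179
```

```bash
python3 -c "
from h import *
go(-.105,0,.110)
t0=1.68
n=lambda t: np.array([-.053*np.sin(t),.053*np.cos(t)])
for t in np.arange(1.68,0.2,-.1): d=n(t)-n(t0); print(round(t,2),'y',d[0].round(4),'z',-d[1].round(4))"
```

```text
pf now [-1.022e-01 -1.000e-04  1.105e-01] turn [ 0.0017  0.001  -0.0006] shift [ 0.0001 -0.0028  0.0005] F [ 0.1 -0.9  1.8] t 10.25 w 0.17937041081372337
1.68 y 0.0 z -0.0
1.58 y -0.0003 z -0.0053
1.48 y -0.0001 z -0.0106
1.38 y 0.0006 z -0.0158
1.28 y 0.0019 z -0.021
1.18 y 0.0037 z -0.026
1.08 y 0.0059 z -0.0308
0.98 y 0.0087 z -0.0353
0.88 y 0.0118 z -0.0395
0.78 y 0.0154 z -0.0435
0.68 y 0.0194 z -0.047
0.58 y 0.0236 z -0.0501
0.48 y 0.0282 z -0.0528
0.38 y 0.033 z -0.055
0.28 y 0.038 z -0.0567
```

Request:
step_arm --pt "0 0 0 0 0 -0.005 0" --pt "0 0 0 0 0 -0.0105 0" --pt "0 0 0 0 0.0005 -0.016 0" --pt "0 0 0 0 0.002 -0.021 0" --pt "0 0 0 0 0.0035 -0.026 0"

```text
t: 10.75
position: [0.472, -0.1143, 0.1359]
tcp_rot: [-2.0, -2.422, 0.001]
wrist_force: [1.5, -5.0, -8.5]
gripper_width: 0.181
```

Request:
step_arm --pt "0 0 0 0 0.0025 -0.005 0" --pt "0 0 0 0 0.005 -0.0095 0" --pt "0 0 0 0 0.008 -0.0135 0" --pt "0 0 0 0 0.012 -0.0175 0" --pt "0 0 0 0 0.012 -0.0175 0"

```text
t: 11.25
position: [0.4831, -0.1123, 0.1537]
tcp_rot: [-1.999, -2.422, 0.004]
wrist_force: [-4.3, -5.5, -0.8]
gripper_width: 0.179
```

```bash
python3 -c "
from h import *
go(-.105,0,.110); d=cam('wrist'); 
P=cloud(d); hsv=cv2.cvtColor(d['pixels'],cv2.COLOR_RGB2HSV)
mk=cv2.inRange(hsv,(12,110,90),(30,255,255)); mk[:,:290]=0;mk[:,350:]=0; q=np.array([pf(x) for x in P[mk>0]]);print(len(q),np.median(q,0).round(4),np.percentile(q,[5,95],0).round(4).tolist())
save(d,'w3',(150,40,550,340),2)"
```

```text
pf now [-0.0883 -0.0002  0.1537] turn [-0.0028  0.0006 -0.0001] shift [ 0.0002 -0.0166  0.0438] F [-4.3 -5.5 -0.8] t 11.25 w 0.17937171663091925
1045 [-1.001e-01  1.000e-04  1.741e-01] [[-0.1074, -0.0077, 0.1679], [-0.0931, 0.008, 0.1784]]
```

View pics/w3.png

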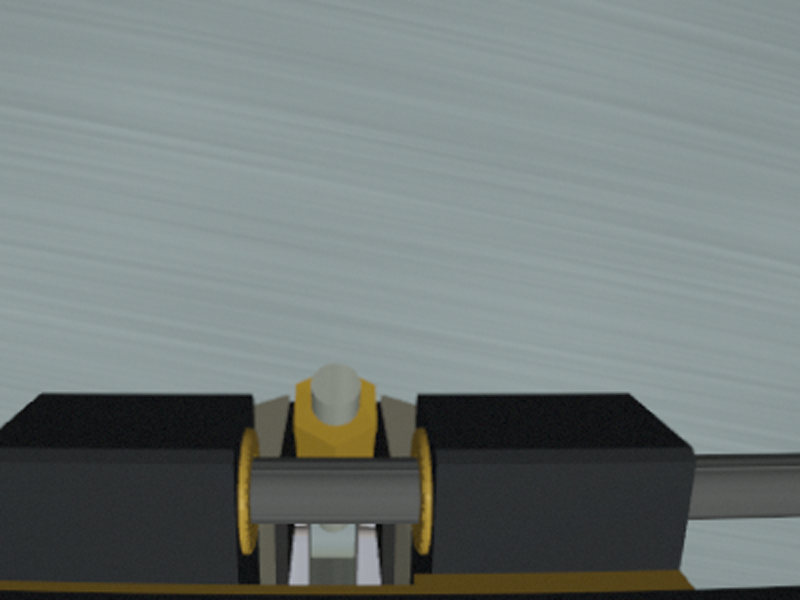

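The nut is in the fingers and the bolt stands at roughly 45° (end face at (335,385)). I continue slowly along the arc.

Request:
step_arm --pt "0 0 0 0 0.002 -0.002 0" --pt "0 0 0 0 0.004 -0.0035 0" --pt "0 0 0 0 0.006 -0.005 0" --pt "0 0 0 0 0.008 -0.0065 0" --pt "0 0 0 0 0.0105 -0.008 0"

```text
t: 11.8
position: [0.4921, -0.1106, 0.1612]
tcp_rot: [-1.998, -2.42, 0.007]
wrist_force: [-6.1, -7.6, -2.4]
gripper_width: 0.18
```

Request:
step_arm --pt "0 0 0 0 0.002 -0.0015 0" --pt "0 0 0 0 0.0045 -0.0025 0" --pt "0 0 0 0 0.007 -0.0035 0" --pt "0 0 0 0 0.0095 -0.0045 0" --pt "0 0 0 0 0.0095 -0.0045 0"

```text
t: 12.3
position: [0.502, -0.1088, 0.1663]
tcp_rot: [-1.998, -2.421, 0.006]
wrist_force: [-6.0, -6.1, 1.4]
gripper_width: 0.18
```

```bash
python3 -c "
from h import *
go(-.0515,0,.169); d=cam('wrist'); 
P=cloud(d); hsv=cv2.cvtColor(d['pixels'],cv2.COLOR_RGB2HSV)
mk=cv2.inRange(hsv,(12,110,90),(30,255,255)); mk[:,:290]=0;mk[:,350:]=0; q=np.array([pf(x) for x in P[mk>0]]);print(len(q),np.median(q,0).round(4),np.percentile(q,[5,95],0).round(4).tolist())
"
```

```text
pf now [-0.0691 -0.0004  0.1663] turn [-0.0042  0.0009  0.0001] shift [ 0.0004  0.0175 -0.0028] F [-6.  -6.1  1.4] t 12.3 w 0.18020825419571362
1032 [-0.0821 -0.      0.1876] [[-0.0918, -0.0078, 0.1771], [-0.0722, 0.0078, 0.1912]]
```

Request:
step_arm --pt "0 0 0 0 0.0025 -0.001 0" --pt "0 0 0 0 0.005 -0.0015 0" --pt "0 0 0 0 0.0075 -0.002 0" --pt "0 0 0 0 0.01 -0.0025 0" --pt "0 0 0 0 0.0125 -0.003 0"

```text
t: 12.85
position: [0.5143, -0.1066, 0.1696]
tcp_rot: [-1.999, -2.422, 0.006]
wrist_force: [-6.3, -6.6, 2.8]
gripper_width: 0.18
```

```bash
python3 -c "
from h import *
go(-.0515,0,.169); d=cam('wrist'); save(d,'w4',(150,40,550,340),2)
P=cloud(d); hsv=cv2.cvtColor(d['pixels'],cv2.COLOR_RGB2HSV)
mk=cv2.inRange(hsv,(12,110,90),(30,255,255)); mk[:,:290]=0;mk[:,350:]=0; q=np.array([pf(x) for x in P[mk>0]]);print(len(q),np.median(q,0).round(4),np.percentile(q,[5,95],0).round(4).tolist())
"
```

```text
pf now [-0.0566 -0.0005  0.1696] turn [-0.0039  0.0012  0.0001] shift [0.0005 0.0051 0.0006] F [-6.3 -6.6  2.8] t 12.85 w 0.18007298293430402
979 [-7.350e-02 -1.000e-04  1.926e-01] [[-0.0802, -0.0078, 0.1898], [-0.0656, 0.0075, 0.196]]
```

View pics/w4.png

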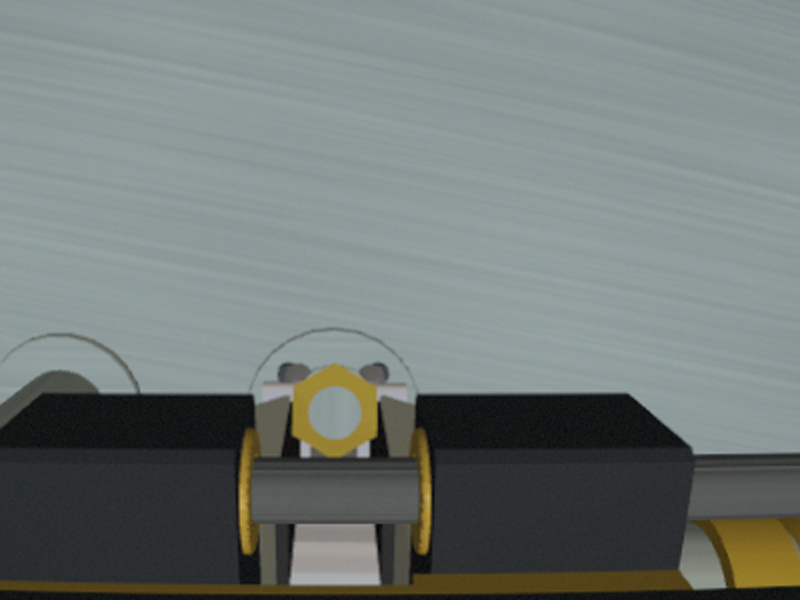

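The nut (hexagon at (335,410)) is at about u=-0.073, so the bolt is near 0.3 rad and the pads have slipped ahead of it, as the task warned. I'll release, back out towards the robot, shut the fingers and push.

Request:
step_arm --pt "0 0 0 0 0 0 0.045" --pt "0 0 0 0 0 0 0.045" --pt "0 0 0 0 0 -0.003 0.045" --pt "0 0 0 0 0 -0.003 0.045" --pt "0 0 0 0 -0.02 -0.003 0.045"

```text
t: 13.4
position: [0.4978, -0.1092, 0.1719]
tcp_rot: [1.998, 2.422, 0.002]
wrist_force: [-0.7, 0.1, -0.2]
gripper_width: 0.483
```

Request:
step_arm --pt "0 0 0 0 -0.04 0 0.045" --pt "0 0 0 0 -0.045 0 0.0" --pt "0 0 0 0 -0.045 0 0" --pt "0 0 0 0 -0.045 0 0.0" --pt "0 0 0 0 -0.045 0 0"

```text
t: 13.9
position: [0.4533, -0.1179, 0.1718]
tcp_rot: [1.999, 2.422, 0.001]
wrist_force: [1.2, -0.1, 0.3]
gripper_width: 0.188
```

Request:
step_arm --pt "0 0 0 0 0 0 0" --pt "0 0 0 0 0 0 0"

```text
t: 14.1
position: [0.4526, -0.1177, 0.1715]
tcp_rot: [-2.0, -2.423, -0.0]
wrist_force: [-0.3, -0.1, 0.2]
gripper_width: 0.027
```

```bash
python3 -c "
from h import *
go(-.09,0,.172); d=cam('wrist'); save(d,'w5',(150,40,550,340),2)
P=cloud(d); hsv=cv2.cvtColor(d['pixels'],cv2.COLOR_RGB2HSV)
mk=cv2.inRange(hsv,(12,110,90),(30,255,255)); mk[:,:290]=0;mk[:,350:]=0; q=np.array([pf(x) for x in P[mk>0]]);print(len(q),np.median(q,0).round(4),np.percentile(q,[5,95],0).round(4).tolist())
d=cam('top');P=cloud(d); hsv=cv2.cvtColor(d['pixels'],cv2.COLOR_RGB2HSV); mk=cv2.inRange(hsv,(12,110,90),(30,255,255));mk[:,:320]=0;mk[:,370:]=0;mk[:180]=0;mk[225:]=0
q=np.array([pf(x) for x in P[mk>0]]);print(len(q), q.mean(0).round(4) if len(q) else '')
"
```

```text
pf now [-0.1193  0.0002  0.1715] turn [-0.     -0.0002 -0.    ] shift [-0.0002  0.0293 -0.0005] F [-0.3 -0.1  0.2] t 14.1 w 0.027449466846731548
552 [-0.1498 -0.0022  0.2577] [[-0.154, -0.003, 0.253], [-0.1432, 0.004, 0.2601]]
0
```

Request:
step_arm --pt "0 0 0 0 0.01 0 0" --pt "0 0 0 0 0.02 0 0" --pt "0 0 0 0 0.025 0 0" --pt "0 0 0 0 0.027 0 0" --pt "0 0 0 0 0.029 0 0"

```text
t: 14.7
position: [0.4808, -0.1122, 0.1714]
tcp_rot: [-2.0, -2.422, 0.0]
wrist_force: [-0.9, 0.3, -0.1]
gripper_width: 0.003
```

Request:
step_arm --pt "0 0 0 0 0.001 0 0" --pt "0 0 0 0 0.002 0 0" --pt "0 0 0 0 0.003 0 0" --pt "0 0 0 0 0.004 0 0" --pt "0 0 0 0 0.005 0 0"

```text
t: 15.2
position: [0.4855, -0.1115, 0.1717]
tcp_rot: [-2.001, -2.422, 0.0]
wrist_force: [-1.9, -0.2, 1.1]
gripper_width: 0.006
```

Request:
step_arm --pt "0 0 0 0 0.001 0 0" --pt "0 0 0 0 0.002 0 0" --pt "0 0 0 0 0.003 0 0" --pt "0 0 0 0 0.004 0 0" --pt "0 0 0 0 0.005 0 0"

```text
t: 15.7
position: [0.4906, -0.1105, 0.1716]
tcp_rot: [-2.0, -2.422, -0.0]
wrist_force: [-1.7, -0.3, 1.6]
gripper_width: 0.003
```

Request:
step_arm --pt "0 0 0 0 0.001 0 0" --pt "0 0 0 0 0.002 0 0" --pt "0 0 0 0 0.003 0 0" --pt "0 0 0 0 0.004 0 0" --pt "0 0 0 0 0.005 0 0"

```text
t: 16.2
position: [0.4955, -0.1095, 0.1716]
tcp_rot: [2.0, 2.422, 0.0]
wrist_force: [-1.5, -0.0, 0.4]
gripper_width: 0.004
```

```bash
python3 -c "
from h import *
go(-.071,0,.172); d=cam('scene'); save(d,'s3',(270,180,370,255),8)"
```

```text
pf now [-0.0756  0.0002  0.1716] turn [ 0.0001 -0.     -0.0004] shift [-0.0002  0.0046 -0.0004] F [-1.5 -0.   0.4] t 16.2 w 0.003997763378665312
```

View pics/s3.png

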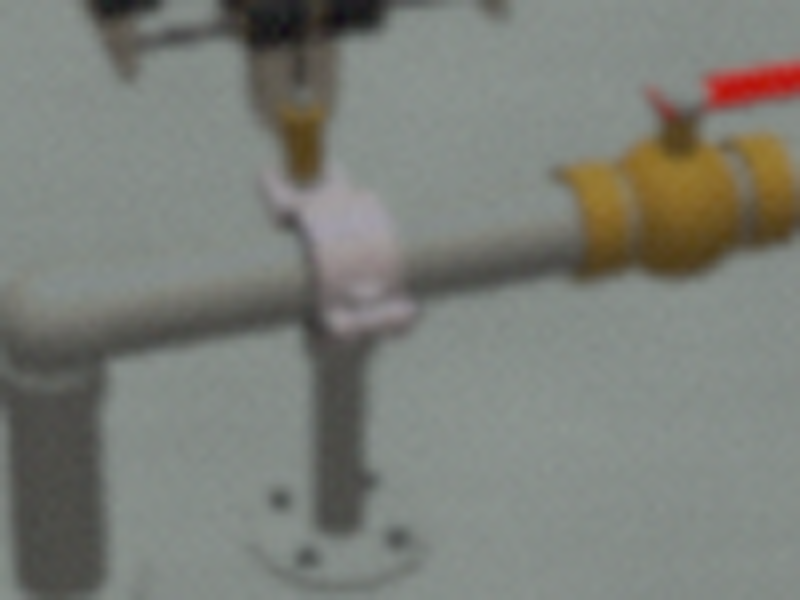

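The nut (300,145) stands nearly upright over the lug with the fingers behind it; the force of 1.5 N equals plain pivot friction. I continue until it meets the slot's end.

Request:
step_arm --pt "0 0 0 0 0.001 0 0" --pt "0 0 0 0 0.002 0 0" --pt "0 0 0 0 0.003 0 0" --pt "0 0 0 0 0.003 0 0"

```text
t: 16.65
position: [0.4985, -0.109, 0.1716]
tcp_rot: [2.0, 2.422, 0.0]
wrist_force: [-0.6, 0.8, 1.2]
gripper_width: 0.006
```

Request:
step_arm --pt "0 0 0 0 0.0005 0 0" --pt "0 0 0 0 0.001 0 0" --pt "0 0 0 0 0.0015 0 0" --pt "0 0 0 0 0.0015 0 0"

```text
t: 17.05
position: [0.4999, -0.1087, 0.1716]
tcp_rot: [2.0, 2.422, 0.0]
wrist_force: [-1.3, -0.4, 1.5]
gripper_width: 0.004
```

Request:
step_arm --pt "0 0 0 0 0.0005 0 0" --pt "0 0 0 0 0.001 0 0" --pt "0 0 0 0 0.001 0 0"

```text
t: 17.35
position: [0.5009, -0.1085, 0.1716]
tcp_rot: [2.0, 2.422, 0.0]
wrist_force: [0.1, -0.7, 0.6]
gripper_width: 0.004
```

Request:
step_arm --pt "0 0 0 0 0.0005 0 0" --pt "0 0 0 0 0.001 0 0" --pt "0 0 0 0 0.0015 0 0" --pt "0 0 0 0 0.0015 0 0"

```text
t: 17.75
position: [0.5019, -0.1083, 0.1717]
tcp_rot: [-2.0, -2.422, 0.001]
wrist_force: [-3.4, -1.3, 3.2]
gripper_width: 0.006
```

Request:
step_arm --pt "0 0 0 0 0.0005 0 0" --pt "0 0 0 0 0.001 0 0" --pt "0 0 0 0 0.001 0 0"

```text
t: 18.05
position: [0.5022, -0.1082, 0.1717]
tcp_rot: [-1.999, -2.421, 0.002]
wrist_force: [-7.2, -1.7, 5.4]
gripper_width: 0.005
```

Request:
step_arm --pt "0 0 0 0 0.0005 0 0" --pt "0 0 0 0 0.001 0 0" --pt "0 0 0 0 0.001 0 0"

```text
t: 18.35
position: [0.5025, -0.1082, 0.1718]
tcp_rot: [-1.999, -2.42, 0.004]
wrist_force: [-10.8, -2.9, 7.6]
gripper_width: 0.004
```

Firm stop reached (about 11 N, no more motion). Back off and check against the finished clamp.

Request:
step_arm --pt "0 0 0 0 -0.005 0 0" --pt "0 0 0 0 -0.035 -0.01 0" --pt "0 0 0 0 -0.06 -0.05 0" --pt "0 0 0 0 -0.085 -0.08 0" --pt "0 0 0 0 -0.085 -0.08 0"

```text
t: 18.85
position: [0.421, -0.1249, 0.2555]
tcp_rot: [1.997, 2.415, 0.003]
wrist_force: [-1.2, -0.4, -0.9]
gripper_width: 0.004
```

```bash
cat > chk.py <<'E'
from h import *
import sys
d=cam('wrist'); save(d,sys.argv[1],None,1.25); P=cloud(d)
hsv=cv2.cvtColor(d['pixels'],cv2.COLOR_RGB2HSV)
mk=cv2.inRange(hsv,(12,110,90),(30,255,255)); N,l,st,ce=cv2.connectedComponentsWithStats(mk)
for i in range(1,N):
    if st[i,4]>60:
        q=np.array([pf(x) for x in P[l==i]])
        top=q[q[:,2]>np.percentile(q[:,2],98)-.003]
        print(st[i],'med',np.median(q,0).round(4),'top face u',np.percentile(top[:,0],[2,98]).round(4),'z',np.median(top[:,2]).round(4))
go(0,0,.3)
E
python3 chk.py w6
```

```text
[306 257   5  60 265] med [-0.1825 -0.0021  0.3414] top face u [-0.1876 -0.1755] z 0.342
[324 258   5  59 239] med [-0.1824  0.002   0.3412] top face u [-0.1854 -0.1754] z 0.342
[ 92 318  12  11 111] med [ 0.0467 -0.2938  0.013 ] top face u [-0.214  -0.1744] z 0.3474
pf now [-0.1512 -0.0005  0.2535] turn [ 0.0051  0.003  -0.0016] shift [ 0.0006  0.1514 -0.0457] F [ 0.9 -0.4  0.2] t 18.9 w 0.004432964179349061
```

View pics/w6.png

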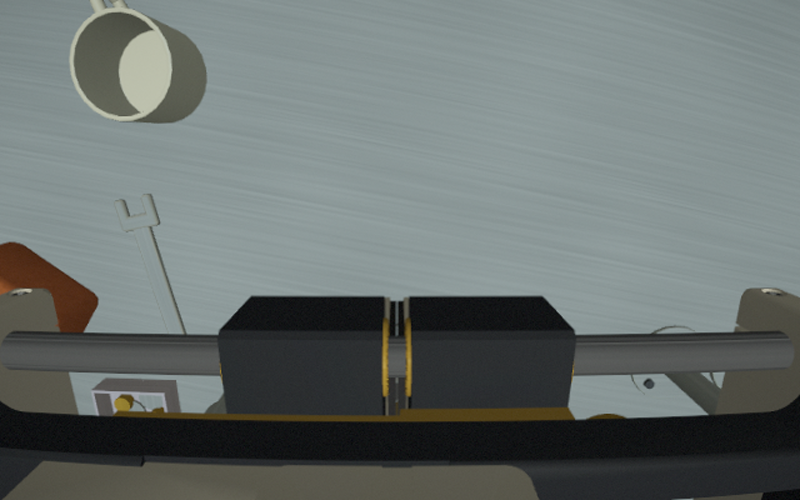

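The clamp is hidden behind the gripper here; I'll raise the tool and move over the pipe, midway between both clamps, to compare them.

Request:
step_arm --pt "0 0 0 0.0 0 -0.05 0" --pt "0 0 0 0 0.0 -0.1 0" --pt "0 0 0 0.04 0.03 -0.13 0" --pt "0 0 0 0.07 0.06 -0.13 0" --pt "0 0 0 0.1 0.09 -0.13 0"

```text
t: 19.4
position: [0.4922, -0.0067, 0.3818]
tcp_rot: [2.0, 2.421, 0.003]
wrist_force: [-0.4, -0.9, -0.6]
gripper_width: 0.005
```

Request:
step_arm --pt "0 0 0 0.03 0.03 0 0" --pt "0 0 0 0.04 0.06 0 0" --pt "0 0 0 0.04 0.07 0 0" --pt "0 0 0 0.04 0.07 0 0"

```text
t: 19.8
position: [0.5526, 0.0444, 0.3793]
tcp_rot: [-1.997, -2.422, 0.002]
wrist_force: [-0.6, -0.6, 0.2]
gripper_width: 0.006
```

```bash
python3 chk.py w7
```

```text
[160 113  26  20 194] med [-0.0551  0.0039  0.1955] top face u [-0.0598 -0.0431] z 0.1959
[459 118  18  20 147] med [-0.0487  0.2813  0.1962] top face u [-0.0557 -0.039 ] z 0.1963
[ 306  141   48   59 1634] med [-0.0122  0.1493  0.1727] top face u [-0.0575  0.0115] z 0.1799
[282 146  20  47 877] med [-0.004   0.1145  0.1731] top face u [-0.0098  0.0107] z 0.1756
[358 148  21  21 402] med [-0.0147  0.1937  0.1703] top face u [-0.0116 -0.0049] z 0.1745
[ 36 183  11  11  91] med [ 0.0474 -0.294   0.0126] top face u [0.0405 0.0552] z 0.0127
[ 57 192  11  11  92] med [ 0.062  -0.2582  0.0127] top face u [0.0554 0.0697] z 0.0128
[ 39 201  11  12  89] med [ 0.0776 -0.2943  0.0127] top face u [0.0702 0.0849] z 0.0129
[ 61 211  10  11  87] med [ 0.0929 -0.2585  0.0129] top face u [0.0843 0.1011] z 0.0129
[ 42 219  11  11  87] med [ 0.107  -0.2941  0.0127] top face u [-0.0575 -0.0575] z 0.5376
[306 256   5  61 275] med [-0.0208  0.1387  0.4656] top face u [-0.0257 -0.0145] z 0.4662
[324 257   6  60 249] med [-0.0207  0.1428  0.4653] top face u [-0.0253 -0.0136] z 0.4662
pf now [0.0086 0.14   0.38  ] turn [-0.0023 -0.0006 -0.0001] shift [-0.1401 -0.0084  0.0799] F [-0.8 -0.5  0.5] t 19.85 w 0.00771477174110203
```

View pics/w7.png

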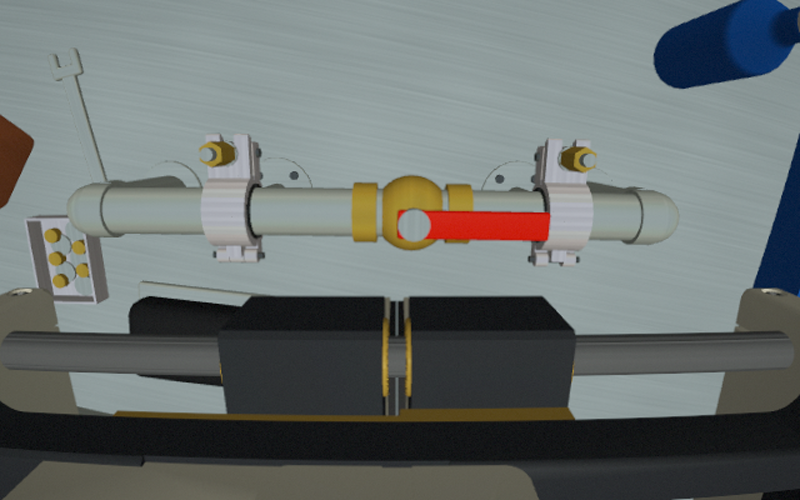

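Both clamps look the same: nuts at (212,153) and (580,160), lugs flat; the pipe itself tilts about 7 px in the picture. I'll check numerically with the pipe's own line.

```bash
python3 - <<'E'
from h import *
for k in range(2):
  d=cam('wrist'); P=cloud(d); Q=RP.inv().apply((P-O).reshape(-1,3)).reshape(P.shape)
  def axis(v0,v1):
    m=(Q[...,1]>v0)&(Q[...,1]<v1)&(abs(Q[...,0])<.03)&(Q[...,2]>.15)&(Q[...,2]<.18); q=Q[m]
    A=np.c_[2*q[:,0],2*q[:,2],np.ones(len(q))]; s=np.linalg.lstsq(A,(q[:,[0,2]]**2).sum(1),rcond=None)[0]
    return s[0],s[1],np.sqrt(s[2]+s[0]**2+s[1]**2)
  for v0,v1 in [(-.1,-.03),(.03,.09),(.31,.35)]: print('pipe',v0,np.round(axis(v0,v1),4))
  hsv=cv2.cvtColor(d['pixels'],cv2.COLOR_RGB2HSV)
  for nm,v in (('new',.0),('ref',.285)):
    m=(abs(Q[...,1]-v)<.02)
    # end face of bolt
    e=Q[m&(Q[...,2]>.199)&(Q[...,2]<.215)&(abs(Q[...,0]+.05)<.03)]; print(nm,'bolt end',e.mean(0).round(4),len(e))
    n=Q[m&(Q[...,2]>.193)&(Q[...,2]<.1985)&(abs(Q[...,0]+.05)<.03)]; print('  nut top',n[:,0].min().round(4),n[:,0].max().round(4),np.median(n[:,2]).round(4))
    l=Q[m&(abs(Q[...,2]-.160)<.006)&(Q[...,0]<-.045)&(Q[...,0]>-.075)]; print('  lug z',np.median(l[:,2]).round(4),'u min',np.percentile(l[:,0],1).round(4))
    c=Q[m&(abs(Q[...,0])<.01)&(Q[...,2]<.2)]; print('  crown z',np.percentile(c[:,2],90).round(4), 'slope',np.polyfit(l[:,0],l[:,2],1)[0].round(3))
E
```

```text
pipe -0.1 [-0.0023  0.1504  0.0206]
pipe 0.03 [-0.0002  0.1505  0.0207]
pipe 0.31 [0.0035 0.1506 0.021 ]
new bolt end [-0.0515  0.0007  0.2035] 110
  nut top -0.0609 -0.042 0.1962
  lug z 0.16 u min -0.0673
  crown z 0.1816 slope 0.026
ref bolt end [-0.0471  0.2838  0.2037] 116
  nut top -0.057 -0.0371 0.1962
  lug z 0.1601 u min -0.063
  crown z 0.1818 slope 0.059
pipe -0.1 [-0.0023  0.1505  0.0205]
pipe 0.03 [-0.0002  0.1505  0.0207]
pipe 0.31 [0.0035 0.1505 0.021 ]
new bolt end [-0.0513  0.0007  0.2037] 111
  nut top -0.0614 -0.0417 0.1959
  lug z 0.16 u min -0.0678
  crown z 0.1817 slope 0.061
ref bolt end [-0.0471  0.2838  0.2038] 113
  nut top -0.0564 -0.0373 0.1963
  lug z 0.16 u min -0.0632
  crown z 0.1818 slope 0.059
```

```bash
python3 -c "
from h import *
s=status.observe(); print(s['t'],s['wrist_force'].round(1)); print(ticket.hand_in())"
```

```text
19.95 [-0.3 -1.6  0.4]
the job is handed in; nothing more can be done
None
```

The clamp is closed and the job handed in at 20 s of robot time. I saw no sign that the valve lever or anything else moved.

- **Upper half:** I swung it over with shut fingers and pressed it down to its hard stop. It stopped moving at the expected 160 mm, with a reading of about 22 N there. Partway down the fingertips rubbed on the shell's rise (about 7 N sideways), so I shifted about 4 mm towards the robot before going on.
- **Bolt:** I lifted it by the nut to about 0.3 rad. There the pads slipped past it, so I let go and pushed it from the robot's side with shut fingers. The push took about 1.5 N until it met the end of the slot, where I stopped at about 11 N along the push (14 N in all).
- **Final check against the finished clamp:**

| | New clamp | Finished clamp |
|---|---|---|
| Lug height | 160.0 mm | 160.1 mm |
| Crown height | 181.6 mm | 181.8 mm |
| Bolt end, distance from pipe axis | 50.4 mm | 50.1 mm |

- **Disagreement:** in my pipe frame the two bolt ends first looked 4 mm apart. That was my pipe direction being off by about 0.015 rad, and it went away once I measured against the pipe itself. The remaining 0.3 mm is within measuring noise.

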